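# Reset a bench grinder's work rest to a worn wheel with the gap gauge

## Task

One wheel of the bench grinder has worn smaller, so its work rest now stands much too far from it. Take the gap gauge from the wooden tool stand and put its blade straight down into that gap, square to the wheel and in the middle of it, until the gauge's foot sits flat on the rest; then slide the rest up until the blade is lightly but positively nipped between rest and wheel. Leave the gauge standing there, nipped, for the clamp screw to be tightened; do not force the wheel, and leave the other rest, the pot and the blue jar where they are.

Things in the scene. Friction and masses are not known exactly. Their poses are not given: they have to be found in the camera images.
- grinder: Yellow bench grinder, fixed. Origin: on the bench under the middle of the spindle; x from its front (robot side) to its back, y along the spindle to the left, z up. Spindle 130 mm up; wheels centred 165 mm either side. A guard (outer radius 87 mm, 46 mm wide) covers each wheel from 50 degrees above the front to the back; clear eye shields are swung up above, 235 to 270 mm over the bench.
- wheel_worn: The grey grinding wheel that has worn smaller: somewhere between 125 and 145 mm across (not measured), 24 mm thick; on the left or on the right. Origin at its centre, on the spindle axis. Its front is bare; its foremost line is at spindle height. It turns stiffly on the spindle.
- wheel_new: The other grinding wheel, still as new: 150 mm across, 24 mm thick. Origin at its centre.
- rest_left (a joint): Slide of the left work rest (m): its edge stands this much more than 60 mm in front of the spindle axis; 0 = fully in, at most 28 mm, growing towards the robot. Both rests start at 18 to 19.2 mm, set for new wheels (a gap of 3 to 4.2 mm). They slide stiffly, with about 5 N of steady friction, and stay where they are left.
- rest_left_edge (a point): Left rest: middle of its upper edge facing the wheel. x points squarely to the wheel (the way the rest slides up), y along the edge to the left, z up. The rest is a level steel plate 60 x 60 x 8 mm, top 134 mm above the bench, reaching 60 mm from here towards the robot, where a lip is turned down 22 mm, 60 mm wide, that can be pushed. Thin arms run back along the guard.
- rest_right (a joint): Slide of the right work rest, the same as the left one's.
- rest_right_edge (a point): The same point of the right work rest, a plate of the same size in front of the right wheel.
- stand: Wooden tool stand, fixed, 70 x 160 x 45 mm; origin at the centre of its underside, y along its length. The gauge stands in a slot in the middle of its top (8 x 34 mm, 36 mm deep, long side along y). Two file handles and a scriber stand near the ends, up to 110 mm above the bench, at least 45 mm from the middle.
- gauge_grip (a point): Gap gauge (about 90 g): centre of the part to hold of its upright black grip, 14 mm thick (x) by 30 mm wide (y), which reaches from 56 mm below this point to 26 mm above it. x points to the gauge's blade side, z up.
- gauge_foot (a point): Gauge, at its foot's underside, on the blade's outer face, mid-width: 62 mm below and 16 mm in +x of the grip's centre. Blade: 3 mm thick (0 to -3 mm in x), 30 mm wide, 28 mm down from the foot. The foot, the depth stop, reaches 32 mm in -x and sits on the rest. Let go with the blade within some 4 mm of the rest's edge, the gauge stands by itself and the sliding rest carries it to the wheel.
- quench_pot: Small steel pot, 68 mm wide, 62 mm high, in front of the grinder between the rests; leave it alone. Origin at the centre of its underside.
- layout_bottle: Small blue jar with a black cap, 40 mm wide, 62 mm high, behind the tool stand; leave it alone. Origin at the centre of its underside.
There are look-alikes about, which are no part of the job. Leave any purple look-alike of the part that bears gauge_grip alone.

How it is judged (in metres and radians):
On the way, in this order (a step that is already met when the one before it is completed fails the run):
1. the gauge's blade is down in the gap in front of the worn wheel, its foot on the rest (((y of wheel_worn in the frame of grinder above 0 m and z of gauge_foot in the frame of rest_left_edge between -0.003 and 0.003 m and x of gauge_foot in the frame of rest_left_edge between 0.001 and 0.016 m and y of gauge_foot in the frame of rest_left_edge between -0.01 and 0.01 m) or (y of wheel_worn in the frame of grinder below 0 m and z of gauge_foot in the frame of rest_right_edge between -0.003 and 0.003 m and x of gauge_foot in the frame of rest_right_edge between 0.001 and 0.016 m and y of gauge_foot in the frame of rest_right_edge between -0.01 and 0.01 m))), for 0.1 s.
2. that rest has been slid up and nips the blade against the worn wheel (at least 2 N on each side of the blade) (((y of wheel_worn in the frame of grinder above 0 m and value of joint rest_left below 0.0105 m and contact force between gauge and wheel_worn above 2 N and contact force between gauge and rest_left above 2 N) or (y of wheel_worn in the frame of grinder below 0 m and value of joint rest_right below 0.0105 m and contact force between gauge and wheel_worn above 2 N and contact force between gauge and rest_right above 2 N))), for 0.05 s.
At the end, for the whole second after the job is handed in: The rest in front of the worn wheel stands within 4.5 mm of it with the 3 mm blade between them; the gauge stands upright (within 0.08 rad), its foot on that rest (within 2.5 mm), its blade within 10 mm of the middle and square to the rest within 0.09 rad, released and still (((y of wheel_worn in the frame of grinder above 0 m and value of joint rest_left below 0.0105 m and z of gauge_foot in the frame of rest_left_edge between -0.0025 and 0.0025 m and x of gauge_foot in the frame of rest_left_edge between 0.001 and 0.006 m and y of gauge_foot in the frame of rest_left_edge between -0.01 and 0.01 m and angle between the x axis of gauge_foot and the x axis of rest_left_edge, either way round below 0.09 rad and angle between gauge_foot's own z axis and vertical below 0.08 rad and linear speed of gauge below 0.01 m/s) or (y of wheel_worn in the frame of grinder below 0 m and value of joint rest_right below 0.0105 m and z of gauge_foot in the frame of rest_right_edge between -0.0025 and 0.0025 m and x of gauge_foot in the frame of rest_right_edge between 0.001 and 0.006 m and y of gauge_foot in the frame of rest_right_edge between -0.01 and 0.01 m and angle between the x axis of gauge_foot and the x axis of rest_right_edge, either way round below 0.09 rad and angle between gauge_foot's own z axis and vertical below 0.08 rad and linear speed of gauge below 0.01 m/s))); the robot touches nothing.
It fails at once if the gauge is forced against a wheel or the grinder with more than 40 N (contact force between gauge and wheel_worn above 40 N or contact force between gauge and wheel_new above 40 N or contact force between gauge and grinder above 40 N).
It fails at once if the rest of the other wheel is moved by more than 3 mm ((y of wheel_worn in the frame of grinder above 0 m and distance of rest_right_edge from where it was at the start of the episode above 0.003 m) or (y of wheel_worn in the frame of grinder below 0 m and distance of rest_left_edge from where it was at the start of the episode above 0.003 m)).
It fails at once if the quench pot is moved by more than 20 mm (distance of quench_pot from where it was at the start of the episode above 0.02 m).
It fails at once if the blue jar is moved by more than 20 mm (distance of layout_bottle from where it was at the start of the episode above 0.02 m).
It also fails if it takes over 48 s, if anything falls off the work surface, if the arm or the gripper's body presses on something with over 40 N, if the wrist force passes 120 N, or if a joint passes its speed limit or range.

## Robot

A 6-joint arm with a two-finger parallel gripper is mounted at the origin on the work surface. World frame = base frame: x ahead of the robot, y to its left, z up, the work surface at z = 0. Lengths are in mm, angles in rad, forces in N, time in s.
With the tool pointing down it reaches from about 350 to 925 mm from the base axis. Payload 6.4 kg.
Tool frame: the origin (TCP) lies on the centre line of the jaws, within the pads' length; the fingertips stand 17 mm ahead of it and the grasp point (between the pads) lies 2 mm behind it; z points along the fingers, y is the line along which they close (so a half turn about z gives the same grasp; the last joint's range is limited). The gripper opens to 85 mm and grips with 20 to 120 N. Pads are 22 mm wide; open, the fingers measure 114 mm over their backs; the gripper's body (76 mm by 85 mm) begins 54 mm behind the grasp point. The pads swing forward as they close: fully open they stand 13 mm farther back than shut.
Start: joints at [1.103, 0.245, 1.558, -0, 1.339, -0.174], TCP at [188.232, 622.16, 248.29] pointing down, gripper open.
Joint ranges: [-3.13, 3.13], [-1.02, 2.26], [0.13, 2.54], [-0.95, 4.09], [0.21, 2.88], [-2.74, 2.74]. Speed limits (rad/s): [2.57, 2.57, 3.14, 3.14, 3.14, 3.14].

## Interface

Orientations are given as [roll, pitch, yaw] about the fixed x, y, z axes, in that order (R = Rz(yaw) Ry(pitch) Rx(roll)).
In Python, from bench import bot, vision gives the robot as it stands.
- The arm moves only by the shell command python3 -m handwheel 'ROWS' [FORCE]. ROWS is JSON, a list that holds one entry, the list of rows, each a list of 7 numbers: the shift along the tool's x, y, z scaled (see below), then the turn, a rotation vector about the tool's x, y, z scaled (see below), then the opening, from 0 (shut) to 1 (fully open). In form: [[[x, y, z, ax, ay, az, grip], ...]]. A call has 1 to 20 rows; each row is the pose to reach, as a shift and turn from the pose commanded when the call began, along the tool's axes at that moment, turning the shorter way round; what a row does not reach only later rows make up. The controller multiplies each number of a shift by 0.5 m and each number of a turn by pi rad. A row lasts 1/12 s, in which the tool goes at most 41.7 mm and 7.16 degrees, less where a joint would pass 70% of its speed; a pose out of reach is approached as far as the arm can. A call with a number of a shift or a turn outside -1 to 1 is refused whole. A call with a gripper value outside its range is refused whole. The fingers move at their own pace and stop on an object; FORCE is the grip in N (left out, the last holds). Time passes only in rows, so rows that repeat a pose let the fingers close. It gives the time, the measured TCP pose, the force, the opening and the grip force at its end, in the units of the state.
- bot.get_state(): the state, without advancing time (a new reading comes with each control period).
- vision.read_camera(name): name is "scene" or "side" or "wrist"; returns a dict with "image" (384x512x3 uint8, blue, green, red), "range_z" (384x512 float32, mm along the optical axis (not along the pixel's ray), 0 where there is no reading), "vertical_fov" (degrees; the focal length in pixels is half the picture's height over the tangent of half this angle, whatever the lens; pixels are square), "cx", "cy" (the principal point, pixels), "R" (3x3) and "t" (3): a world point X has camera coordinates R X + t. Camera axes: x right, y down, z forward; pixel columns grow to the right and rows downward; lengths in mm; the calibration is good to about 2 mm. A picture is of the moment at which its call begins.
- bot.job_done(): hands the job in; it is judged then, once.
The state is a dict: "time_s": time; "joint_pos": joint angles; "qvel": joint speeds; "tau": joint torques, N m; "ee_pos": TCP position; "orientation": TCP orientation; "wrist_force": force on the tool from outside, world axes, zero at the start; "wrist_torque": the same for the moment, N m; "finger_gap": finger opening in mm; "grip_force": force on a finger pad.
Only numpy, scipy, OpenCV 4.12 (cv2) and the standard library are available. Lean on these libraries where they do the work, as an engineer would, in place of code of your own. Each camera call takes 0.05 s, during which the arm holds its last target. There are 200 camera calls.

## Working session

There is one attempt and no reset: what is moved stays moved. The work goes in short steps, Python scripts to look and compute and a shell command to move; the robot and the scene stay as the last step left them, time stands still between calls to the robot, and variables do not carry over. Pictures are saved under pics/ and viewed, at most 10 in all, crops included, and the job is handed in when it is done.

```bash
mkdir -p pics; ls; cat > h.py <<'E'
import numpy as np, cv2
from bench import bot, vision
def cam(n,save=None):
    c=vision.read_camera(n)
    if save: cv2.imwrite('pics/'+save,c['image'])
    c['f']=c['image'].shape[0]/2/np.tan(np.radians(c['vertical_fov']/2)); c['R']=np.array(c['R']); c['t']=np.array(c['t'])
    return c
def ray(c,u,v):
    d=np.array([(u-c['cx'])/c['f'],(v-c['cy'])/c['f'],1.]); return -c['R'].T@c['t'], c['R'].T@d
def onz(c,u,v,z):
    o,d=ray(c,u,v); return o+d*(z-o[2])/d[2]
def pts(c):
    z=c['range_z']; v,u=np.mgrid[:z.shape[0],:z.shape[1]]
    P=np.stack([(u-c['cx'])/c['f']*z,(v-c['cy'])/c['f']*z,z],-1)
    return (P-c['t'])@c['R']
E
python3 - <<'E'
from h import *
a=cam('scene');b=cam('side');w=cam('wrist')
cv2.imwrite('pics/a.png',np.vstack([np.hstack([a['image'],b['image']])])[:, :] if 0 else cv2.resize(np.hstack([a['image'],b['image']]),(800,300)))
cv2.imwrite('pics/s.png',a['image'])
np.savez('c.npz',**{n+k:c[k] for n,c in(('a',a),('b',b),('w',w)) for k in('image','range_z','R','t')})
for c in(a,b,w): print(c['vertical_fov'],c['cx'],c['cy'],-c['R'].T@c['t'],c['R'][2])
s=bot.get_state();print(s)
E
```

```text
pics
48.110923430477094 258.5107912084841 189.31330912953203 [1025.03593383 -560.86969828  900.84493664] [-0.48688256  0.43804638 -0.75568561]
48.79883300788431 255.50864890001654 192.81267371631048 [ 204.75261364 -938.93611006  772.07035141] [ 0.27880528  0.75159476 -0.59780677]
65.21316970849765 257.961030061022 190.21080205366766 [125.38174748 641.16743929 373.86170134] [ 0.24903784 -0.07871615 -0.96528955]
{'time_s': 0.15, 'joint_pos': array([ 1.10289977e+00,  2.45681002e-01,  1.55869967e+00,  2.35654857e-05,
        1.33869117e+00, -1.74083451e-01]), 'qvel': array([-0.00024325, -0.00109874, -0.00463901,  0.00039641, -0.0018521 ,
        0.00101841]), 'tau': array([-5.48822300e-04, -4.29988754e+01, -3.26552546e+01, -1.60459736e-04,
        3.51886963e-03, -4.86285103e-06]), 'ee_pos': array([188.04538485, 621.8034057 , 247.43439792]), 'orientation': array([-3.14013979e+00, -2.78783302e-04,  2.84777391e+00]), 'wrist_force': array([-0.42105711, -0.70776684, -1.22023745]), 'wrist_torque': array([0.0507176 , 0.03223079, 0.02956031]), 'grip_force': 0.0, 'finger_gap': 85.55808125516225}
```

View pics/s.png

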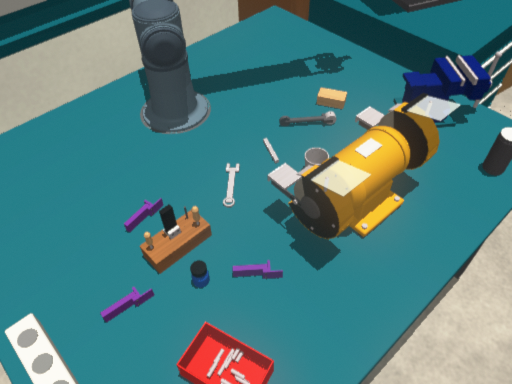

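```bash
python3 - <<'E'
import numpy as np,cv2
d=np.load('c.npz');cv2.imwrite('pics/b.png',d['bimage'])
E
```

```text
(no output)
```

View pics/b.png

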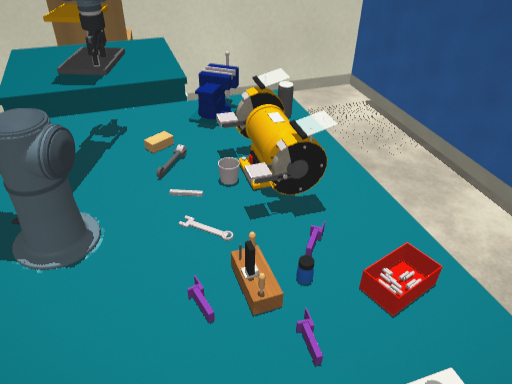

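The scene view shows the robot base at (170,110), the stand at (175,240) with the black gauge grip at (168,218), and the rests at (285,177) and (370,117). The side view shows the grip at (250,258) and the rests at (258,172) and (229,120).

```bash
python3 - <<'E'
from h import *
d=np.load('c.npz')
fov={'a':(48.110923430477094,258.5107912,189.313309),'b':(48.79883300788431,255.50864890,192.812673716)}
for n in 'ab':
    c={'image':d[n+'image'],'range_z':d[n+'range_z'],'R':d[n+'R'],'t':d[n+'t'],'cx':fov[n][1],'cy':fov[n][2]};c['f']=192/np.tan(np.radians(fov[n][0]/2))
    P=pts(c);im=c['image'];hsv=cv2.cvtColor(im,cv2.COLOR_BGR2HSV);ok=c['range_z']>0
    m=(ok&(abs(P[...,2]-134)<5)&(hsv[...,1]<90)&(hsv[...,2]>110)).astype(np.uint8)
    k,l,st,ce=cv2.connectedComponentsWithStats(m)
    for i in range(1,k):
        if st[i,4]>60:
            q=P[l==i]; print(n,'rest',st[i],q.mean(0).round(1),[cv2.minAreaRect(q[:,:2].astype(np.float32))])
    m=(ok&(abs(P[...,2]-45)<4)&(hsv[...,0]<18)&(hsv[...,1]>110)).astype(np.uint8)
    k,l,st,ce=cv2.connectedComponentsWithStats(m)
    for i in range(1,k):
        if st[i,4]>60:
            q=P[l==i]; print(n,'wood',st[i],q.mean(0).round(1),cv2.minAreaRect(q[:,:2].astype(np.float32)))
    m=(ok&(P[...,2]>60)&(P[...,2]<145)&(hsv[...,2]<70)).astype(np.uint8)
    k,l,st,ce=cv2.connectedComponentsWithStats(m)
    for i in range(1,k):
        if st[i,4]>60:
            q=P[l==i]; t=q[q[:,2]>q[:,2].max()-8]; print(n,'black',st[i],q.mean(0).round(1),q.max(0).round(1),'top',t.mean(0).round(1),cv2.minAreaRect(t[:,:2].astype(np.float32)))
E
```

```text
a rest [356 107  29  20 313] [548.9 287.5 133.4] [((549.362060546875, 289.546875), (59.48979187011719, 65.67498016357422), 2.509504556655884)]
a rest [501 128  11  14  67] [839.6 488.8 130.2] [((837.0697631835938, 490.2734069824219), (25.607481002807617, 52.27131271362305), 26.307348251342773)]
a rest [268 163  34  26 463] [541.8 -41.4 133.6] [((541.3339233398438, -40.421722412109375), (60.8433952331543, 61.53451156616211), 87.04715728759766)]
a wood [ 140  211   70   54 1271] [ 446.5 -316.8   44.7] ((441.0515441894531, -310.85186767578125), (72.29190826416016, 160.0088348388672), 1.041821837425232)
a black [398   0  48   9 167] [ 194.8 1070.2   66.4] [ 265.5 1184.6   74.3] top [ 186.4 1065.4   68.9] ((203.95765686035156, 1100.7532958984375), (166.75645446777344, 61.713653564453125), 66.50093841552734)
a black [  0   4 130  54 429] [-470.9 -109.4  139.3] [-461.4  155.6  145. ] top [-470.3 -104.9  141.1] ((-470.99517822265625, -88.93574523925781), (488.9353942871094, 17.842037200927734), 89.60711669921875)
a black [ 403   64   87   39 1089] [616.3 576.6 114.3] [701.5 701.9 145. ] top 
[... 2910 characters left out ...]
79.035888671875, -68.1080093383789), (17.215600967407227, 114.5270004272461), 86.77308654785156)
b black [ 68 192  13  31 140] [ 66.7 -16.  104.5] [ 72.    7.6 145. ] top [ 64.3 -19.1 141.3] ((65.06832885742188, -17.141895294189453), (27.667133331298828, 2.632852554321289), 73.33229064941406)
b black [245 241  10  33 279] [ 425.1 -315.8  104.4] [ 434.3 -296.3  136.6] top [ 426.6 -311.8  133.3] ((426.7373046875, -311.5423278808594), (29.030757904052734, 13.010108947753906), 89.54389190673828)
b black [299 255  15  12 131] [ 559.6 -330.1   62.7] [ 576.2 -313.7   65.8] top [ 559.6 -330.1   62.7] ((559.7552490234375, -330.7799377441406), (33.69777297973633, 32.306270599365234), 9.08969783782959)
```

```bash
python3 - <<'E'
from h import *
d=np.load('c.npz')
fov={'a':(48.110923430477094,258.5107912,189.313309),'b':(48.79883300788431,255.50864890,192.812673716)}
th=-0.024;G=np.array([541.5+106.5+2,-40.4+165-4])
print(G)
Rg=np.array([[np.cos(th),-np.sin(th)],[np.sin(th),np.cos(th)]])
for n in 'ab':
    c={'image':d[n+'image'],'range_z':d[n+'range_z'],'R':d[n+'R'],'t':d[n+'t'],'cx':fov[n][1],'cy':fov[n][2]};c['f']=192/np.tan(np.radians(fov[n][0]/2))
    P=pts(c);q=P[c['range_z']>0]; g=np.c_[(q[:,:2]-G)@Rg,q[:,2]]
    for s in(1,-1):
        e=g[(abs(g[:,1]-s*165)<50)&(abs(g[:,0])<150)]
        t=e[(e[:,2]>228)&(e[:,2]<280)]
        print(n,s,'shield',len(t),t.min(0).round(),t.max(0).round() ) if len(t) else 0
        w=e[(abs(e[:,1]-s*165)<12)&(e[:,0]<-40)&(e[:,2]>137)&(e[:,2]<190)]
        print(len(w),w[:8].round(1).tolist())
E
```

```text
[650.  120.6]
a 1 shield 904 [ -5. 121. 233.] [ 95. 213. 268.]
117 [[-131.3, 168.6, 137.4], [-53.0, 172.2, 178.0], [-47.0, 165.9, 185.1], [-43.2, 163.9, 188.4], [-54.9, 166.6, 176.7], [-48.9, 160.6, 183.5], [-45.4, 159.0, 186.5], [-42.2, 158.1, 188.9]]
a -1 shield 1385 [  -5. -208.  235.] [  95. -118.  267.]
61 [[-79.8, -159.0, 137.4], [-50.5, -167.2, 167.3], [-43.3, -172.0, 176.6], [-83.9, -168.3, 137.5], [-46.6, -174.8, 172.7], [-44.6, -173.6, 173.4], [-41.5, -173.7, 176.0], [-49.6, -174.5, 166.6]]
b 1 shield 406 [ -3. 121. 237.] [ 98. 214. 268.]
130 [[-42.8, 175.1, 186.3], [-40.3, 171.8, 187.4], [-49.3, 176.3, 183.0], [-45.8, 176.6, 182.5], [-44.7, 168.9, 185.7], [-42.6, 164.5, 187.3], [-40.1, 161.5, 188.4], [-47.9, 169.4, 182.3]]
b -1 shield 728 [  -3. -208.  228.] [  99. -117.  267.]
120 [[-41.6, -157.4, 179.7], [-44.1, -156.8, 176.7], [-41.8, -158.4, 177.2], [-44.7, -158.9, 174.8], [-43.1, -161.9, 176.3], [-41.2, -164.4, 177.5], [-40.9, -170.5, 181.0], [-48.2, -153.5, 169.1]]
```

```bash
python3 -m handwheel '[[[0.02,-0.05,-0.1,0,0,0,0.55],[0.04,-0.12,-0.2,0,0,0.03,0.55],[0,-0.2,-0.25,0,0,0.05,0.55],[-0.08,-0.28,-0.27,0,0,0.07,0.55],[-0.16,-0.36,-0.27,0,0,0.09,0.55],[-0.24,-0.44,-0.27,0,0,0.093,0.55],[-0.30,-0.52,-0.27,0,0,0.093,0.55],[-0.36,-0.60,-0.27,0,0,0.093,0.55],[-0.36,-0.65,-0.27,0,0,0.093,0.55]]]'
```

```text
time_s: 0.9
ee_pos: [249.5, 325.8, 381.0]
orientation: [3.142, 0.0, 2.556]
wrist_force: [0.7, -0.1, 0.1]
finger_gap: 46.8
grip_force: 0.0
```

The point cloud puts the right wheel's surface at a radius of about 63 mm and the left's at about 73 mm, so the right wheel is the worn one. The shields start behind the rest area. Next I go above the gauge.

```bash
cat >> h.py <<'E'
from scipy.spatial.transform import Rotation as Ro
def go(p,yaw,roll=np.pi,pitch=0):
    s=bot.get_state(); R0=Ro.from_euler('xyz',s['orientation']); R1=Ro.from_euler('xyz',[roll,pitch,yaw])
    return (R0.inv().apply(np.array(p)-s['ee_pos'])/500).round(4).tolist(), ((R0.inv()*R1).as_rotvec()/np.pi).round(4).tolist()
E
python3 - <<'E'
from h import *
for p in ([420,0,380],[427.2,-311,250]): print(go(p,3.157))
E
```

```text
([-0.6443, -0.3547, 0.0021], [-0.0, 0.0001, -0.1913])
([-1.0, -0.8651, 0.2622], [-0.0, 0.0001, -0.1913])
```

```bash
python3 -m handwheel '[[[-0.08,-0.045,0,0,0,-0.03,0.55],[-0.16,-0.09,0,0,0,-0.06,0.55],[-0.24,-0.135,0,0,0,-0.09,0.55],[-0.32,-0.18,0,0,0,-0.12,0.55],[-0.4,-0.22,0,0,0,-0.15,0.55],[-0.48,-0.265,0,0,0,-0.18,0.55],[-0.56,-0.31,0,0,0,-0.191,0.55],[-0.64,-0.355,0,0,0,-0.191,0.55],[-0.69,-0.42,0.03,0,0,-0.191,0.55],[-0.73,-0.48,0.06,0,0,-0.191,0.55],[-0.77,-0.54,0.1,0,0,-0.191,0.55],[-0.81,-0.6,0.14,0,0,-0.191,0.55],[-0.85,-0.66,0.18,0,0,-0.191,0.55],[-0.89,-0.72,0.2,0,0,-0.191,0.55],[-0.93,-0.78,0.23,0,0,-0.191,0.55],[-0.97,-0.83,0.26,0,0,-0.191,0.55],[-1,-0.865,0.262,0,0,-0.191,0.55],[-1,-0.865,0.262,0,0,-0.191,0.55],[-1,-0.865,0.262,0,0,-0.191,0.55]]]' && python3 - <<'E'
from h import *
c=cam('wrist','w1.png'); P=pts(c); hsv=cv2.cvtColor(c['image'],cv2.COLOR_BGR2HSV)
m=((abs(P[...,2]-133)<5)&(hsv[...,2]<90)&(c['range_z']>0)&(np.hypot(P[...,0]-427,P[...,1]+311)<40)); q=P[m]
print(len(q),q.mean(0),cv2.minAreaRect(q[:,:2].astype(np.float32)),q.min(0),q.max(0))
print(go([427.2,-311,119],3.157), bot.get_state()['joint_pos'].round(2))
E
```

```text
time_s: 2.48
ee_pos: [425.2, -312.9, 247.2]
orientation: [3.139, -0.003, -3.132]
wrist_force: [-0.4, 1.1, 0.1]
finger_gap: 46.9
grip_force: 0.0
538 [ 424.70898436 -309.38841432  133.65992469] ((425.4615478515625, -309.18927001953125), (12.95725154876709, 27.55811309814453), 0.8049708604812622) [ 418.89408029 -322.91389852  128.00351436] [ 432.06272257 -295.36578837  136.59256043]
([-0.0038, -0.001, 0.2585], [0.0009, -0.0008, -0.0015]) [-0.85 -0.04  1.87 -0.    1.32 -2.43]
```

View pics/w1.png

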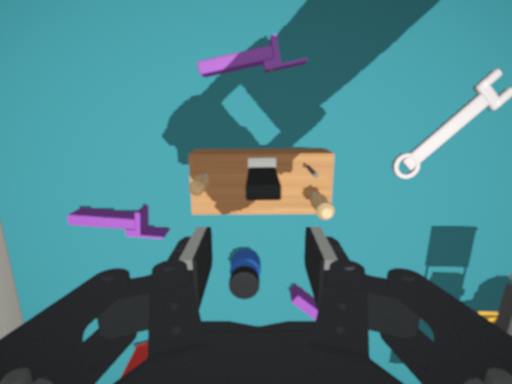

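The wrist view shows the stand centred near (262,182) with the black grip at (263,183), and the handle on the right reaching (325,211). The gripper is over the gauge and aligned with it, so I narrow the opening, go down and grip.

```bash
python3 - <<'E'
from h import *
s=bot.get_state();print(s['ee_pos'],s['orientation'],go([426.3,-310,118],3.157))
E
python3 -m handwheel '[[[0,0.005,0.04,0,0,0,0.46],[-0.001,0.005,0.1,0,0,0,0.46],[-0.001,0.005,0.15,0,0,0,0.46],[-0.001,0.005,0.19,0,0,0,0.46],[-0.001,0.005,0.19,0,0,0,0.46],[-0.001,0.005,0.19,0,0,0,0.46]]]'
python3 - <<'E'
from h import *
s=bot.get_state();print(s['ee_pos'],s['orientation'],go([426.3,-310,118],3.157))
E
```

```text
[ 425.61279964 -310.87574743  248.24114828] [ 3.13887252e+00 -2.40984822e-03 -3.13095392e+00] ([-0.002, 0.001, 0.2605], [0.0009, -0.0008, -0.0015])
time_s: 3.03
ee_pos: [426.9, -305.5, 154.9]
orientation: [3.14, -0.001, -3.126]
wrist_force: [0.6, -0.3, -0.3]
finger_gap: 39.6
grip_force: 0.0
[ 426.85120309 -305.49189388  154.87923571] [ 3.14010881e+00 -1.09838829e-03 -3.12645101e+00] ([0.0012, -0.0091, 0.0737], [0.0005, -0.0003, -0.0001])
```

```bash
python3 -m handwheel '[[[0.001,-0.008,0.01,0,0,0,0.46],[0.001,-0.008,0.04,0,0,0,0.46],[0.001,-0.008,0.072,0,0,0,0.46],[0.001,-0.008,0.072,0,0,0,0.46],[0.001,-0.008,0.072,0,0,0,0.46],[0.001,-0.008,0.072,0,0,0,0.2],[0.001,-0.008,0.072,0,0,0,0.2],[0.001,-0.008,0.072,0,0,0,0.2],[0.001,-0.008,0.072,0,0,0,0.2],[0.001,-0.008,0.072,0,0,0,0.2],[0.001,-0.008,0.072,0,0,0,0.2]]]' 40
```

```text
time_s: 3.95
ee_pos: [427.4, -311.6, 120.8]
orientation: [-3.139, 0.002, -3.127]
wrist_force: [-0.7, 0.5, 6.3]
finger_gap: 29.5
grip_force: 44.3
```

```bash
python3 -m handwheel '[[[0,0,-0.02,0,0,0,0.2],[0,0,-0.06,0,0,0,0.2],[0,0,-0.11,0,0,0,0.2],[0,0,-0.17,0,0,0,0.2],[0,0,-0.24,0,0,0,0.2],[0,0,-0.31,0,0,0,0.2],[0,0,-0.36,0,0,0,0.2],[0,0,-0.38,0,0,0,0.2],[0,0,-0.38,0,0,0,0.2]]]'
python3 - <<'E'
from h import *
e=np.array([571.5,-41.1]);x=np.array([1,-.024]);print(go([*(e-10*x),290],3.117))
E
```

```text
time_s: 4.7
ee_pos: [427.3, -311.5, 312.3]
orientation: [-3.137, 0.004, -3.127]
wrist_force: [0.8, -0.3, -0.6]
finger_gap: 29.4
grip_force: 42.9
([-0.2759, 0.5377, 0.0433], [-0.0013, 0.0012, 0.0123])
```

```bash
python3 -m handwheel '[[[-0.02,0.04,0,0,0,0.003,0.2],[-0.05,0.1,0,0,0,0.006,0.2],[-0.085,0.165,0,0,0,0.012,0.2],[-0.12,0.23,0,-0.001,0.001,0.012,0.2],[-0.15,0.295,0,-0.001,0.001,0.012,0.2],[-0.185,0.36,0,-0.001,0.001,0.012,0.2],[-0.215,0.42,0,-0.001,0.001,0.012,0.2],[-0.24,0.47,0,-0.001,0.001,0.012,0.2],[-0.26,0.51,0.02,-0.001,0.001,0.012,0.2],[-0.27,0.53,0.035,-0.001,0.001,0.012,0.2],[-0.276,0.538,0.043,-0.001,0.001,0.012,0.2],[-0.276,0.538,0.043,-0.001,0.001,0.012,0.2],[-0.276,0.538,0.043,-0.001,0.001,0.012,0.2],[-0.276,0.538,0.043,-0.001,0.001,0.012,0.2]]]'
python3 - <<'E'
from h import *
w=cam('wrist');a=cam('scene');b=cam('side')
import pickle;pickle.dump((w,a,b),open('k.pkl','wb'))
s=bot.get_state();print(s['ee_pos'],s['orientation'],s['joint_pos'].round(2))
C=lambda i,x,y,h,wd:cv2.resize(i[y:y+h,x:x+wd],None,fx=4,fy=4,interpolation=cv2.INTER_CUBIC)
cv2.imwrite('pics/c1.png',np.hstack([C(b['image'],220,95,140,100),C(a['image'],240,90,140,100)]))
cv2.imwrite('pics/w2.png',w['image'])
E
```

```text
time_s: 5.87
ee_pos: [560.5, -41.0, 287.5]
orientation: [3.139, -0.003, 3.116]
wrist_force: [-0.7, 0.9, -0.5]
finger_gap: 29.8
grip_force: 42.9
[560.75656793 -40.84456297 288.17261827] [ 3.13890138e+00 -2.30452932e-03  3.11651064e+00] [-0.28  0.01  1.74  0.    1.39 -1.82]
```

View pics/c1.png

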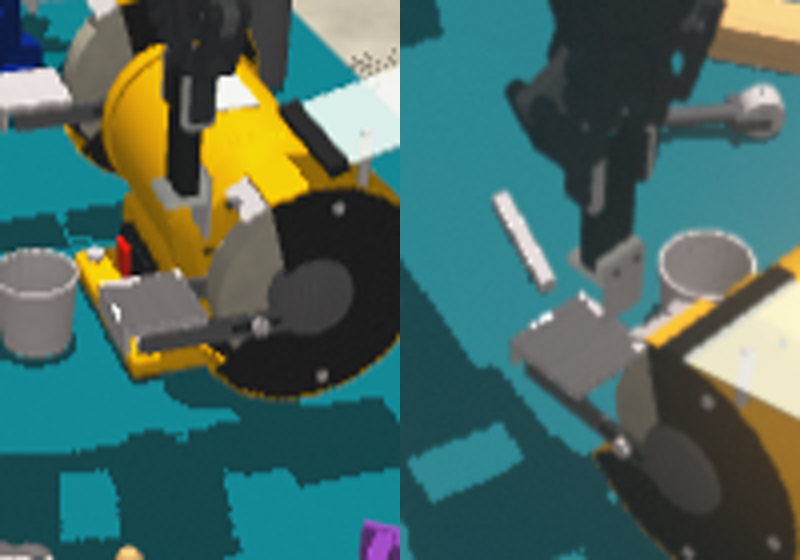

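View pics/w2.png

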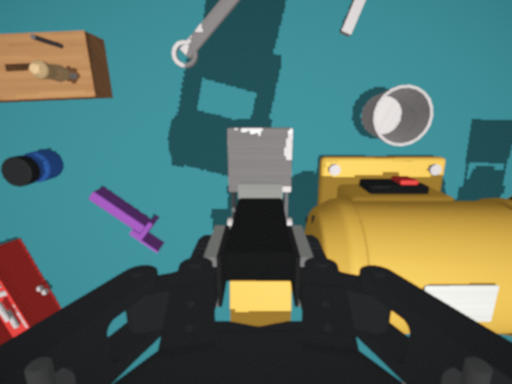

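Side crop: the gauge hangs upright with its blade at (200,210) above the gap, and a wide gap shows between the rest edge (185,275) and the grey wheel at (240,290). The wrist view shows the rest at columns 228–294 with its lip at row 128, and the foot's rear edge at row 187. I measure both in the same camera.

```bash
python3 - <<'E'
from h import *
import pickle;w,a,b=pickle.load(open('k.pkl','rb'))
tz=b and 0
for n,c in(('w',w),('a',a),('b',b)):
    P=pts(c);hsv=cv2.cvtColor(c['image'],cv2.COLOR_BGR2HSV);ok=(c['range_z']>0)&(hsv[...,1]<90)
    near=(abs(P[...,0]-555)<70)&(abs(P[...,1]+41)<50)
    r=P[ok&near&(abs(P[...,2]-134)<4)&(P[...,0]<578)]
    if len(r)>20: print(n,'rest',len(r),np.median(r[:,2]),np.percentile(r,[1,99],axis=0).round(1).tolist(),cv2.minAreaRect(r[:,:2].astype(np.float32)))
    f=P[ok&near&(P[...,2]>170)&(P[...,2]<232)&(hsv[...,2]>70)]
    if len(f)>5:
        print(n,'gauge',len(f),np.percentile(f,[2,50,98],axis=0).round(1).tolist())
        if n!='w':
            bl=f[f[:,2]<203]; print('  blade',len(bl),bl.mean(0).round(1), bl[:,:2].std(0), np.linalg.svd(bl-bl.mean(0))[2][-1].round(3) if len(bl)>10 else 0)
    wl=P[(c['range_z']>0)&(abs(P[...,1]+44)<10)&(P[...,0]>575)&(P[...,0]<625)&(P[...,2]>120)&(P[...,2]<185)&(hsv[...,1]<110)]
    print(n,'wheel',len(wl),wl[::max(1,len(wl)//10)].round(1).tolist())
E
```

```text
w rest 3568 135.04409185591237 [[512.2, -68.9, 133.4], [569.2, -10.2, 136.6]] ((541.4742431640625, -39.42962646484375), (60.28477478027344, 58.98096466064453), 88.55685424804688)
w gauge 746 [[542.9, -54.0, 212.7], [547.5, -39.6, 218.9], [552.6, -25.2, 221.7]]
w wheel 0 []
a rest 455 133.63498111414376 [[511.6, -70.4, 130.3], [571.5, -11.2, 136.6]] ((541.159423828125, -39.86795425415039), (61.33371353149414, 61.473419189453125), 89.83844757080078)
a gauge 272 [[544.6, -59.4, 174.8], [574.1, -45.9, 209.7], [607.1, -24.6, 230.9]]
  blade 106 [586.7 -42.9 194.5] [14.22617157 10.97005868] [ 0.1    0.262 -0.96 ]
a wheel 122 [[596.5, -46.5, 169.0], [599.9, -53.2, 166.5], [599.8, -52.6, 159.1], [585.3, -52.8, 140.4], [594.7, -52.8, 144.6], [604.4, -53.2, 149.4], [585.3, -51.8, 125.2], [592.7, -52.9, 128.7], [601.3, -51.9, 131.5], [596.2, -52.5, 120.3], [613.0, -53.8, 128.5]]
b rest 302 135.22728597964385 [[513.2, -70.9, 130.2], [571.8, -9.3, 137.7]] ((543.252197265625, -39.65335464477539), (64.46360778808594, 61.29788589477539), 88.33710479736328)
b gauge 248 [[545.7, -58.8, 170.9], [602.4, -48.6, 201.5], [622.1, -22.3, 229.7]]
  blade 137 [603.7 -45.3 186.7] [14.77032611  8.59784081] [ 0.055  0.951 -0.305]
b wheel 260 [[610.8, -41.3, 184.9], [605.5, -48.3, 177.4], [595.7, -38.4, 164.0], [597.2, -49.3, 163.8], [590.7, -44.7, 155.9], [588.0, -37.8, 145.8], [586.4, -35.2, 138.0], [623.4, -53.5, 138.7], [586.4, -43.7, 130.2], [588.1, -40.5, 121.2]]
```

```bash
python3 - <<'E'
from h import *
import pickle;w,a,b=pickle.load(open('k.pkl','rb'))
P=pts(a);hsv=cv2.cvtColor(a['image'],cv2.COLOR_BGR2HSV)
m=(a['range_z']>0)&(hsv[...,1]<90)&(abs(P[...,0]-575)<12)&(abs(P[...,1]+41)<25)&(P[...,2]>180)&(P[...,2]<230)
f=P[m];print(len(f),np.percentile(f,[3,50,97],axis=0).round(1).tolist())
q=f[(f[:,2]<220)&(f[:,2]>190)];A=np.c_[q[:,1:]-q[:,1:].mean(0),np.ones(len(q))];print(np.linalg.lstsq(A,q[:,0],rcond=None)[0])
P=pts(b);hsv=cv2.cvtColor(b['image'],cv2.COLOR_BGR2HSV)
m=(b['range_z']>0)&(hsv[...,1]<90)&(P[...,0]<585)&(P[...,0]>530)&(abs(P[...,1]+52)<12)&(P[...,2]>180)&(P[...,2]<230)
f=P[m];print(len(f),np.percentile(f,[3,50,97],axis=0).round(1).tolist());print(bot.get_state()['ee_pos'])
E
```

```text
174 [[564.6, -56.0, 186.1], [573.8, -43.4, 213.3], [575.8, -26.6, 229.7]]
[ 9.31851106e-02 -4.89709750e-02  5.73458817e+02]
89 [[546.3, -55.6, 190.0], [565.3, -52.6, 218.8], [576.1, -41.9, 228.4]]
[560.75656793 -40.84456297 288.17261827]
```

```bash
python3 -m handwheel '[[[-0.006,0,0.01,0,0,0,0.2],[-0.006,0,0.02,0,0,0,0.2],[-0.006,0,0.05,0,0,0,0.2],[-0.006,0,0.08,0,0,0,0.2],[-0.006,0,0.11,0,0,0,0.2],[-0.006,0,0.14,0,0,0,0.2],[-0.006,0,0.14,0,0,0,0.2],[-0.006,0,0.14,0,0,0,0.2],[-0.006,0,0.14,0,0,0,0.2]]]'
python3 - <<'E'
from h import *
a=cam('scene');b=cam('side')
s=bot.get_state();print(s['ee_pos'],s['orientation'],s['wrist_force'])
C=lambda i,x,y,h,wd:cv2.resize(i[y:y+h,x:x+wd],None,fx=6,fy=6,interpolation=cv2.INTER_CUBIC)
cv2.imwrite('pics/c2.png',np.hstack([C(b['image'],240,125,80,65),C(a['image'],265,140,80,65)]))
P=pts(a);hsv=cv2.cvtColor(a['image'],cv2.COLOR_BGR2HSV)
m=(a['range_z']>0)&(hsv[...,1]<90)&(abs(P[...,0]-575)<12)&(abs(P[...,1]+41)<25)&(P[...,2]>139)&(P[...,2]<160)
f=P[m];print(len(f),np.percentile(f,[3,50,97],axis=0).round(1).tolist())
E
```

```text
time_s: 6.77
ee_pos: [564.0, -39.9, 218.4]
orientation: [3.139, -0.002, 3.118]
wrist_force: [0.6, 1.3, -0.4]
finger_gap: 29.3
grip_force: 42.9
[564.26767103 -39.90264053 218.95328524] [ 3.13904919e+00 -9.84939294e-04  3.11793702e+00] [-0.53325188 -0.56749755 -0.02108058]
80 [[565.8, -54.6, 139.7], [576.8, -45.7, 150.5], [579.4, -24.5, 159.6]]
```

View pics/c2.png

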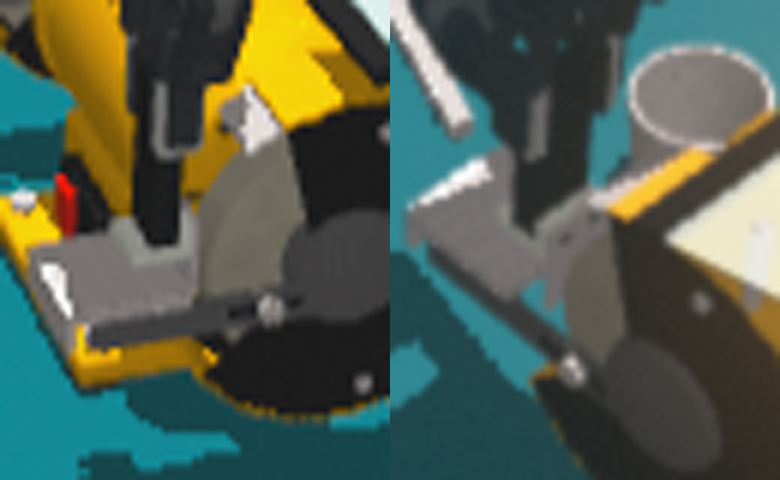

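The blade is entering the gap between the rest edge and the wheel: side crop around (190,270), scene crop around (550,290). I lower it slowly to contact.

```bash
python3 -m handwheel '[[[0,-0.001,0.004,0,0,0,0.2],[0,-0.001,0.008,0,0,0,0.2],[0,-0.001,0.012,0,0,0,0.2],[0,-0.001,0.016,0,0,0,0.2],[0,-0.001,0.016,0,0,0,0.2],[0,-0.001,0.016,0,0,0,0.2]]]'; python3 -m handwheel '[[[0,0,0.001,0,0,0,0.2],[0,0,0.002,0,0,0,0.2],[0,0,0.003,0,0,0,0.2],[0,0,0.003,0,0,0,0.2]]]'
```

```text
time_s: 7.37
ee_pos: [563.7, -40.2, 209.9]
orientation: [3.139, -0.003, 3.118]
wrist_force: [0.7, 0.8, 1.9]
finger_gap: 29.2
grip_force: 43.1
time_s: 7.7
ee_pos: [564.1, -40.2, 209.8]
orientation: [3.139, -0.002, 3.118]
wrist_force: [-2.6, 0.5, 7.4]
finger_gap: 29.2
grip_force: 44.0
```

```bash
python3 -m handwheel '[[[0,0,-0.003,0,0,0,0.2],[0,0,-0.003,0,0,0,0.4],[0,0,-0.003,0,0,0,0.55],[0,0,-0.003,0,0,0,0.6],[0,0,-0.003,0,0,0,0.6],[0,0,-0.02,0,0,0,0.6],[0,0,-0.06,0,0,0,0.6],[0,0,-0.12,0,0,0,0.6],[0,0,-0.16,0,0,0,0.6],[0,0,-0.16,0,0,0,0.6]]]'
python3 - <<'E'
from h import *
a=cam('scene');b=cam('side');w=cam('wrist')
s=bot.get_state();print(s['ee_pos'],s['finger_gap'])
C=lambda i,x,y,h,wd,f:cv2.resize(i[y:y+h,x:x+wd],None,fx=f,fy=f,interpolation=cv2.INTER_CUBIC)
cv2.imwrite('pics/c3.png',np.hstack([C(b['image'],240,125,80,65,6),C(w['image'],200,110,160,104,3)]))
P=pts(a);hsv=cv2.cvtColor(a['image'],cv2.COLOR_BGR2HSV);ok=a['range_z']>0
m=ok&(hsv[...,1]<90)&(abs(P[...,0]-575)<12)&(abs(P[...,1]+41)<25)&(P[...,2]>139)&(P[...,2]<155)
f=P[m];print(len(f),np.percentile(f,[3,50,97],axis=0).round(1).tolist())
m=ok&(hsv[...,2]<80)&(abs(P[...,0]-560)<22)&(abs(P[...,1]+41)<25)&(P[...,2]>216)&(P[...,2]<227)
f=P[m];print('top',len(f),f.mean(0) ,cv2.minAreaRect(f[:,:2].astype(np.float32)))
e=np.array([511,-39]);print('push pose start',go([470,-39,130],3.117))
E
```

```text
time_s: 8.53
ee_pos: [566.1, -41.1, 294.5]
orientation: [3.141, 0.007, 3.118]
wrist_force: [-0.0, -0.6, 0.7]
finger_gap: 51.0
grip_force: 0.0
[563.53590674 -40.36506315 287.86498837] 51.52427684516322
87 [[565.1, -55.3, 140.7], [574.2, -45.2, 149.5], [579.1, -27.8, 153.7]]
top 72 [563.14439018 -40.85755128 220.60761226] ((562.5665283203125, -39.546112060546875), (30.193206787109375, 12.927767753601074), 89.82638549804688)
push pose start ([0.186, -0.0027, 0.3164], [0.001, -0.0011, 0.0003])
```

View pics/c3.png

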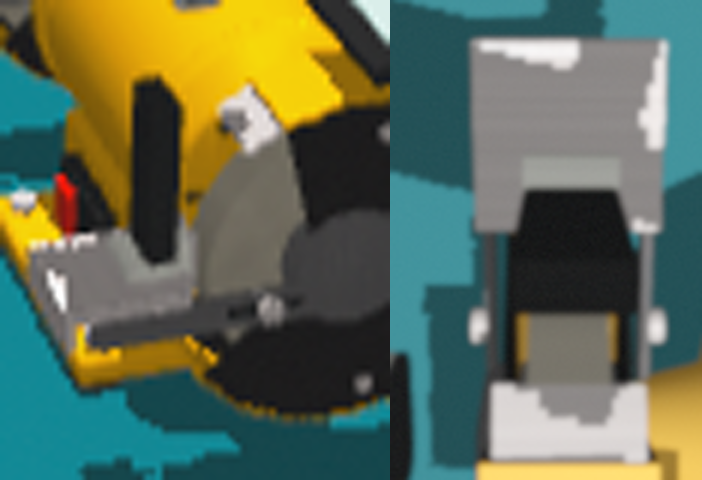

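The gauge stands free and upright on the rest: grip at (157,180) in the side crop, foot centred on the rest in the wrist crop. Next I back off, close the fingers and come down in front of the lip.

```bash
python3 -m handwheel '[[[0.02,0,-0.03,0,0,0,0.6],[0.07,0,-0.03,0,0,0,0.4],[0.13,0,-0.02,0,0,0,0.1],[0.18,0,0,0,0,0,0],[0.18,0,0.06,0,0,0,0],[0.18,0,0.13,0,0,0,0],[0.18,0,0.2,0,0,0,0],[0.18,0,0.26,0,0,0,0],[0.18,0,0.3,0,0,0,0],[0.18,0,0.311,0,0,0,0],[0.18,0,0.311,0,0,0,0],[0.18,0,0.311,0,0,0,0]]]'
python3 - <<'E'
from h import *
print(go([490,-39,132],3.117))
E
```

```text
time_s: 9.68
ee_pos: [473.4, -37.8, 133.2]
orientation: [3.138, -0.003, 3.118]
wrist_force: [0.8, 0.6, 0.4]
finger_gap: 0.1
grip_force: 0.0
([-0.0332, -0.0015, 0.0023], [0.001, -0.0011, 0.0003])
```

```bash
python3 -m handwheel '[[[-0.01,-0.002,0,0.001,-0.001,0,0],[-0.02,-0.002,0,0.001,-0.001,0,0],[-0.03,-0.002,0,0.001,-0.001,0,0],[-0.036,-0.002,0,0.001,-0.001,0,0],[-0.04,-0.002,0,0.001,-0.001,0,0],[-0.042,-0.002,0,0.001,-0.001,0,0],[-0.044,-0.002,0,0.001,-0.001,0,0],[-0.044,-0.002,0,0.001,-0.001,0,0]]]'
python3 -m handwheel '[[[-0.002,0,0,0,0,0,0],[-0.004,0,0,0,0,0,0],[-0.006,0,0,0,0,0,0],[-0.006,0,0,0,0,0,0]]]'
python3 -m handwheel '[[[-0.002,0,0,0,0,0,0],[-0.004,0,0,0,0,0,0],[-0.006,0,0,0,0,0,0],[-0.006,0,0,0,0,0,0]]]'
```

```text
time_s: 10.35
ee_pos: [495.3, -39.3, 132.8]
orientation: [-3.142, -0.0, 3.118]
wrist_force: [-0.9, -1.0, 0.2]
finger_gap: 0.4
grip_force: 0.0
time_s: 10.68
ee_pos: [498.4, -39.4, 132.9]
orientation: [-3.141, 0.0, 3.118]
wrist_force: [0.2, -0.3, 0.6]
finger_gap: 0.1
grip_force: 0.0
time_s: 11.02
ee_pos: [500.7, -39.4, 132.7]
orientation: [3.142, -0.002, 3.118]
wrist_force: [-4.6, -0.9, 3.4]
finger_gap: 0.3
grip_force: 2.5
```

```bash
python3 -m handwheel '[[[-0.001,0,0,0,0,0,0],[-0.002,0,0,0,0,0,0],[-0.003,0,0,0,0,0,0],[-0.004,0,0,0,0,0,0],[-0.005,0,0,0,0,0,0],[-0.006,0,0,0,0,0,0],[-0.007,0,0,0,0,0,0],[-0.008,0,0,0,0,0,0],[-0.009,0,0,0,0,0,0],[-0.01,0,0,0,0,0,0]]]'
python3 -m handwheel '[[[-0.001,0,0,0,0,0,0],[-0.002,0,0,0,0,0,0],[-0.003,0,0,0,0,0,0],[-0.004,0,0,0,0,0,0],[-0.005,0,0,0,0,0,0],[-0.006,0,0,0,0,0,0]]]'
python3 - <<'E'
from h import *
b=cam('side');w=cam('wrist')
C=lambda i,x,y,h,wd,f:cv2.resize(i[y:y+h,x:x+wd],None,fx=f,fy=f,interpolation=cv2.INTER_CUBIC)
cv2.imwrite('pics/c4.png',C(b['image'],230,120,80,100,7))
E
```

```text
time_s: 11.85
ee_pos: [505.7, -39.6, 132.7]
orientation: [-3.142, -0.002, 3.118]
wrist_force: [-5.8, 0.9, 3.0]
finger_gap: -0.0
grip_force: 2.5
time_s: 12.35
ee_pos: [508.6, -39.6, 132.7]
orientation: [-3.142, -0.002, 3.118]
wrist_force: [-5.4, 0.1, 5.3]
finger_gap: -0.4
grip_force: 2.8
```

View pics/c4.png

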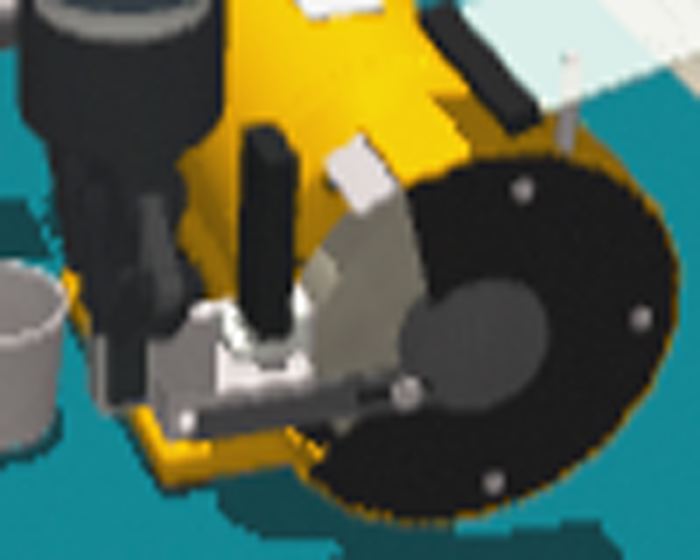

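The gauge is still upright at (268,230), being carried towards the wheel, and the fingers are on the lip at (125,350). I keep pushing gently and watch the force.

```bash
python3 -m handwheel '[[[-0.001,0,0,0,0,0,0],[-0.002,0,0,0,0,0,0],[-0.003,0,0,0,0,0,0],[-0.003,0,0,0,0,0,0]]]'
python3 -m handwheel '[[[-0.001,0,0,0,0,0,0],[-0.002,0,0,0,0,0,0],[-0.002,0,0,0,0,0,0]]]'
python3 -m handwheel '[[[-0.001,0,0,0,0,0,0],[-0.002,0,0,0,0,0,0],[-0.002,0,0,0,0,0,0]]]'
```

```text
time_s: 12.78
ee_pos: [510.1, -39.7, 132.7]
orientation: [-3.142, -0.002, 3.118]
wrist_force: [-4.9, 0.3, 3.7]
finger_gap: 0.2
grip_force: 2.6
time_s: 13.03
ee_pos: [510.2, -39.7, 132.7]
orientation: [-3.142, -0.005, 3.118]
wrist_force: [-9.7, -0.9, 7.4]
finger_gap: 0.2
grip_force: 4.9
time_s: 13.28
ee_pos: [510.3, -39.6, 132.7]
orientation: [3.142, -0.008, 3.119]
wrist_force: [-14.6, -1.0, 11.6]
finger_gap: -0.1
grip_force: 7.3
```

The force rose from 5 N to 14.6 N with no more travel, so the blade is nipped at about 9 N. I back off.

```bash
python3 -m handwheel '[[[0,0,0,0,0,0,0],[0,0,0,0,0,0,0],[0.004,0,0,0,0,0,0],[0.01,0,0,0,0,0,0],[0.03,0,0,0,0,0,0],[0.08,0,0,0,0,0,0],[0.12,0,-0.05,0,0,0,0],[0.12,0,-0.12,0,0,0,0],[0.12,0,-0.2,0,0,0,0],[0.12,0,-0.2,0,0,0,0],[0.12,0,-0.2,0,0,0,0]]]'
python3 - <<'E'
from h import *
a=cam('scene');b=cam('side')
C=lambda i,x,y,h,wd,f:cv2.resize(i[y:y+h,x:x+wd],None,fx=f,fy=f,interpolation=cv2.INTER_CUBIC)
cv2.imwrite('pics/c5.png',np.hstack([C(b['image'],240,125,80,65,6),C(a['image'],265,140,80,65,6)]))
for c in(a,b):
    P=pts(c);hsv=cv2.cvtColor(c['image'],cv2.COLOR_BGR2HSV);ok=c['range_z']>0
    r=P[ok&(hsv[...,1]<90)&(abs(P[...,2]-134)<4)&(P[...,0]<590)&(P[...,0]>500)&(abs(P[...,1]+41)<40)];print(r.min(0),r.max(0))
    f=P[ok&(hsv[...,2]<80)&(abs(P[...,0]-567)<22)&(abs(P[...,1]+41)<25)&(P[...,2]>216)&(P[...,2]<227)];print(cv2.minAreaRect(f[:,:2].astype(np.float32)))
E
```

```text
time_s: 14.2
ee_pos: [454.1, -38.8, 235.7]
orientation: [-3.14, 0.007, 3.118]
wrist_force: [-0.0, -0.1, -0.9]
finger_gap: -0.1
grip_force: 0.0
[519.63998509 -71.33306052 130.14485025] [589.7589013  -13.68547632 137.80869325]
((569.4478149414062, -41.27735900878906), (29.842737197875977, 13.652031898498535), 84.99152374267578)
[523.01068954 -71.06581571 130.0008575 ] [589.9436305   -6.74556143 137.99674609]
((568.5114135742188, -43.47454833984375), (25.07671546936035, 10.827301979064941), 85.11984252929688)
```

View pics/c5.png

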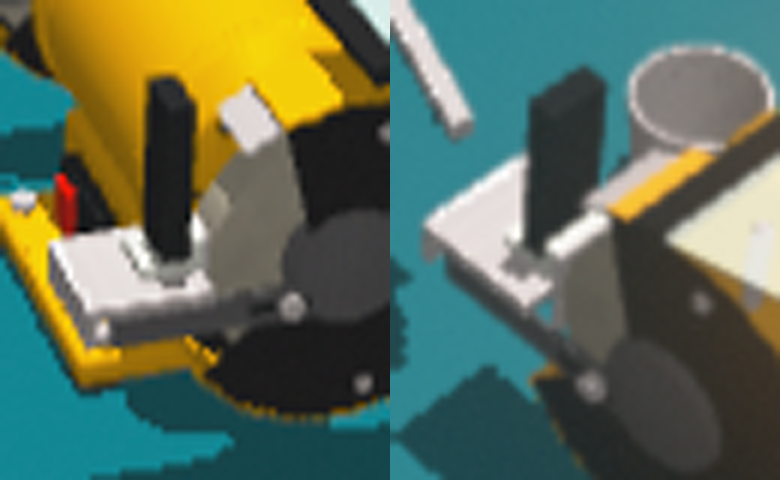

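The gauge stands upright against the wheel on the slid-up rest (side crop (170,170), scene crop (565,160)), and the arm is clear. The rest moved about 10 mm and the gauge about 6.5 mm, which fits the blade being flush against the edge.

```bash
python3 -c "
from bench import bot
print(bot.job_done())"
```

```text
the job is handed in; nothing more can be done
None
```

I handed the job in: the gap gauge stands upright with its foot on the right rest (the worn wheel), its blade nipped at an estimated 9 N, and the arm is clear; the hand-in returned no verdict.

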